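# Return the clamping kit to its shadow-cut tray on the welding bench

## Robot

A 7-joint arm with a two-finger parallel gripper is mounted at the origin on the work surface. World frame = base frame: x ahead of the robot, y to its left, z up, the work surface at z = 0. Lengths are in m, angles in rad, forces in N, time in s.
With the tool pointing down it reaches from about 0.425 to 0.875 m from the base axis. Payload 4.7 kg.
Tool frame: the origin (TCP) lies midway between the tips of the shut fingers; the grasp point (between the pads) lies 19 mm behind it; z points along the fingers, x is the direction in which the jaws open and shut, and the axes are right-handed (so a half turn about z gives the same grasp; the last joint's range is limited). The gripper opens to 87 mm and grips with 3 to 60 N. Pads are 19 mm wide; open, the fingers measure 117 mm over their backs; the gripper's body (75 mm by 190 mm) begins 51 mm behind the grasp point.
Start: joints at [0.014, 0.321, -0.07, 1.45, 0.023, 1.371, -0.057], TCP at [0.65, -0, 0.197] pointing down, gripper open.
Joint ranges: [-2.86, 2.86], [-0.3, 2.09], [-1.38, 1.24], [0.06, 2.45], [-1.56, 4.7], [0.09, 2.05], [-2.69, 2.69]. Speed limits (rad/s): [2.57, 2.57, 3.14, 3.14, 3.14, 3.14, 3.14].

## Interface

Orientations are given as a rotation vector (axis times angle).
In Python, from bench import get_state, eyes, ticket gives the robot as it stands.
- The arm moves only by the tool carry_out, never from a script. Its argument "motion" is a list of rows, each a list of 2 entries, a list of its own where there are three numbers: the shift along the world's x, y, z in m, then the turn about the world's z in rad. A call has 1 to 20 rows; each row is the pose to reach, as a shift and turn from the pose commanded when the call began; what a row does not reach only later rows make up. A row lasts 1/10 s, in which the tool goes at most 50 mm and 8.59 degrees, less where a joint would pass 70% of its speed; a pose out of reach is approached as far as the arm can. A call with a gripper value outside its range is refused whole. "grip" is the gripper command: -1 is fully open, 1 is shut, values between are in proportion, set as the call begins (left out, the last holds). The fingers move at their own pace and stop on an object; "squeeze" is the grip in N (left out, the last holds). Time passes only in rows, so rows that repeat a pose let the fingers close. It gives the time, the measured TCP pose, the force and the opening at its end, in the units of the state.
- get_state(): the state, without advancing time (a new reading comes with each control period).
- eyes.get_image(name): name is "scene" or "side" or "wrist"; returns a dict with "pixels" (400x640x3 uint8, blue, green, red), "mtx" (3x3 intrinsics, pixels), "dist_coeffs" ([k1, k2, p1, p2, k3] as OpenCV has them; the pictures are not rectified), "extrinsics" (4x4, takes a point from camera to world coordinates). Camera axes: x right, y down, z forward; pixel columns grow to the right and rows downward; lengths in m; the calibration is good to about 2 mm. A picture is of the moment at which its call begins. There is no depth.
- ticket.close_job(): hands the job in, once; it reports no verdict.
The state is a dict: "time": time; "joint_positions": joint angles; "qd": joint speeds; "joint_torque": joint torques, N m; "position": TCP position; "tool_rot": TCP orientation; "ft_force": force on the tool from outside, world axes, zero at the start; "torque": the same for the moment, N m; "grip_width": opening from 0.0 (shut) to 1.0 (fully open).
Only numpy, scipy, OpenCV 4.12 (cv2) and the standard library are available. Lean on these libraries where they do the work, as an engineer would, in place of code of your own. Each camera call takes 0.05 s, during which the arm holds its last target. There are 200 camera calls.

## Task

Put the welding bench's clamping kit away for the next class: push the kit tray square and flush into the corner of the steel stop on the bench, and lay every part of the kit that is out on the bench flat and fully down in the tray, the spanner, the magnetic square and the L-shaped stop square each in the cavity cut to its own outline and each strap clamp in a strap pocket of its own. The tray must finish flush against both bars, and the pipe elbow, wire brush and firebrick stay where they are.

Things in the scene. Friction and masses are not known exactly. Their poses are not given: they have to be found in the camera images.
- tray: Loose kit tray, black foam on a blue bottom, 180 (x) x 282 (y) x 22 mm, 1.2 kg; slides at 5 to 20 N. Origin: centre of its underside; x points away from the robot. Six outline cavities, 9 mm deep (floor 13 mm above the underside), 2.5 mm play all round; parts at home stand 9 mm proud. Far row: magnetic square (-y), spanner (+y). Near row: L (-y end), three strap pockets. A missing part's cavity stays empty.
- stop: Fixed corner stop on the bench: two grey flat bars 12 mm thick, 20 mm high, at a right angle; the long one on the far side (+x), the short one on the robot's right (-y). Origin: on the bench where the centre of the tray's underside lies when home; axes along the bars, inner faces at x = +90 and y = -141 mm. The tray starts a few cm out, to the near left, askew.
- tray_corner (a point): Point on the tray: its far right lower corner (+90, -141, 0 mm in the tray's frame), the one that belongs in the corner of the stop.
- spanner: Open-ended striking spanner, bare steel, lying flat, 150 mm long (its x), 18 mm thick, 0.5 kg. Origin under the middle of its length, z up. Open jaw at +x: head 52 mm wide from x = 31 to 75 mm; shaft 20 mm wide from -55 to 31; striking end 26 mm wide from -75 to -55. Balances at x = +7 mm. May be absent.
- magnet: Magnetic welding square, bare steel block 18 mm thick, lying flat, 0.4 kg. Arrowhead outline: straight base 84 mm long (along y) at x = -24 mm, ends 16 mm high, then 45-degree shoulders to a flat nose 20 mm wide at x = +24 mm; base and nose are parallel, 48 mm apart. Origin on the underside, at x = y = 0 of these; z up. May be absent.
- square: L-shaped stop square, bare steel, lying flat, 18 mm thick, 0.4 kg. Limbs 25 mm wide: the long one along y from -45 to 45 mm at x = -33 to -8; the short one along x from -33 to 33 mm at y = -45 to -20. Origin under the centre of the 66 x 90 mm rectangle around it; its balance point is at (-10, -10) mm; z up. May be absent.
- strap0: Strap clamp, one of up to three alike: flat steel bar 80 (its x) x 28 (its y) x 18 mm with a lengthwise slot, lying flat, 0.22 kg. Origin under its centre, z up. It fits either way round in any strap pocket. May be absent.
- strap1: Strap clamp, one of up to three alike: flat steel bar 80 (its x) x 28 (its y) x 18 mm with a lengthwise slot, lying flat, 0.22 kg. Origin under its centre, z up. It fits either way round in any strap pocket. May be absent.
- strap2: Strap clamp, one of up to three alike: flat steel bar 80 (its x) x 28 (its y) x 18 mm with a lengthwise slot, lying flat, 0.22 kg. Origin under its centre, z up. It fits either way round in any strap pocket. May be absent.
- cav_spanner (a point): Point on the floor of the spanner's cavity where the spanner's origin lies when it is home; the jaw then points along the tray's +y (spanner x = tray y).
- cav_magnet (a point): Point on the floor of the magnetic square's cavity where its origin lies when it is home; the nose then points along the tray's +x (its axes parallel to the tray's).
- cav_square (a point): Point on the floor of the L cavity where the stop square's origin lies when it is home, its axes parallel to the tray's: long limb on the near side, short limb at the -y end.
- pocket0 (a point): Centre of the floor of a strap pocket, 85 mm along the tray's x by 33 mm along its y; takes one strap clamp, either way round.
- pocket1 (a point): Centre of the floor of a strap pocket, 85 mm along the tray's x by 33 mm along its y; takes one strap clamp, either way round.
- pocket2 (a point): Centre of the floor of a strap pocket, 85 mm along the tray's x by 33 mm along its y; takes one strap clamp, either way round.
- elbow: Bystander: dark steel pipe elbow, 60 mm across, lying on the bench left of the work. Leave it alone.
- wire_brush: Bystander: wire brush with a wooden back, 260 mm long, lying beyond the tray. Leave it alone.
- firebrick: Bystander: firebrick 114 x 200 x 50 mm on the robot's right. Leave it alone.
There are look-alikes about, which are no part of the job. Leave any yellow look-alike of the strap0 alone. What is shaped like the spanner but pink is not meant.

How it is judged:
By the outcome, as a careful person would: the job done as asked, in the order asked, and still so for the second after the job is handed in, with the robot touching nothing.
Of spanner, magnet, square, strap0, strap1, strap2 only 4 to 6 are there at a start; the rules pass over those that are not, and their reading is None.
At some moment in a run one of spanner, magnet, square, strap0, strap1, strap2 may be knocked a few centimetres aside while the robot is not near it.
Once in a run the grip may slacken for a moment while it holds something.
It also fails if it takes over 210 s, if anything falls off the work surface, if the arm or the gripper's body presses on something with over 40 N, if the wrist force passes 120 N, or if a joint passes its speed limit or range.

## Working session

There is one attempt and no reset: what is moved stays moved. The work goes in short steps, Python scripts to look and compute and a tool call to move; the robot and the scene stay as the last step left them, time stands still between calls to the robot, and variables do not carry over. Pictures are saved under pics/ and viewed, about 12 in all and at most 16, crops included, and the job is handed in when it is done.

Besides the shell and the picture viewer there is one more tool, called after "Request:" as name(argument=value, ...), one argument or row to a line, values as JSON. carry_out: Moves the arm, as the interface text tells. Its arguments: {"type":"object","properties":{"motion":{"type":"array","items":{"type":"array"}},"grip":{"type":"number"},"squeeze":{"type":"number"}},"required":["motion"]}

```bash
ls; mkdir -p pics
python3 - <<'E'
from bench import get_state, eyes
import cv2
s=get_state(); print(s)
for n in("scene","side","wrist"):
    d=eyes.get_image(n); cv2.imwrite(f"pics/{n}0.png",d["pixels"]); print(n,d["mtx"].round(1).tolist(),d["dist_coeffs"],d["extrinsics"].round(3).tolist())
E
```

```text
pics
{'time': 0.0, 'joint_positions': array([ 0.01407982,  0.32180597, -0.07007303,  1.45170357,  0.0226068 ,
        1.37077473, -0.05689692]), 'qd': array([ 6.56873278e-04, -6.29438510e-04, -2.18111178e-03,  6.21688732e-05,
       -9.42996215e-05, -9.21001237e-04, -3.01291824e-04]), 'joint_torque': array([-2.58547143e-04, -4.91284704e+01, -4.03903294e-01, -3.12526345e+01,
       -6.40594075e-02,  4.37659642e-02,  1.61017233e-04]), 'position': array([ 6.49392163e-01, -4.95329912e-05,  1.95958179e-01]), 'tool_rot': array([ 3.14148187e+00,  7.02347996e-05, -2.98714399e-03]), 'ft_force': array([ 0.08545983,  0.05784559, -0.12418512]), 'torque': array([-0.03052361, -0.02017236, -0.02226878]), 'grip_width': 1.0017543549693286}
scene [[409.7, 0.0, 319.6], [0.0, 409.7, 195.4], [0.0, 0.0, 1.0]] [-0.10385894  0.          0.          0.          0.        ] [[0.071, 0.656, -0.751, 1.748], [0.997, -0.042, 0.057, -0.144], [0.006, -0.754, -0.657, 1.089], [0.0, 0.0, 0.0, 1.0]]
side [[414.1, 0.0, 320.1], [0.0, 414.1, 204.6], [0.0, 0.0, 1.0]] [-0.06028883  0.          0.          0.          0.        ] [[0.972, -0.187, 0.143, 0.371], [-0.235, -0.732, 0.64, -0.865], [-0.016, -0.655, -0.755, 1.007], [0.0, 0.0, 0.0, 1.0]]
wrist [[321.0, 0.0, 317.1], [0.0, 321.0, 206.5], [0.0, 0.0, 1.0]] [0.02104187 0.         0.         0.         0.        ] [[1.0, 0.001, -0.002, 0.65], [0.0, -0.968, -0.251, 0.068], [-0.002, 0.251, -0.968, 0.384], [0.0, 0.0, 0.0, 1.0]]
```

View pics/scene0.png

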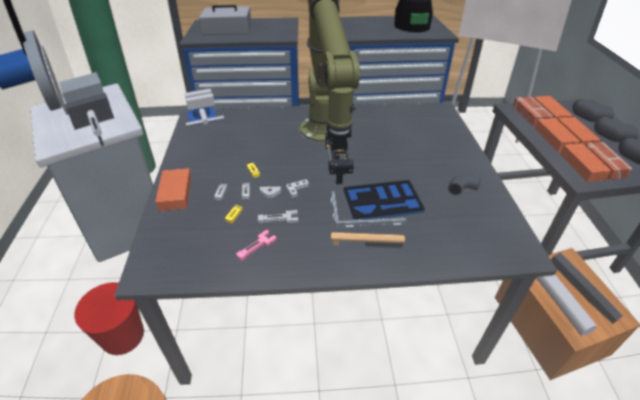

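View pics/side0.png

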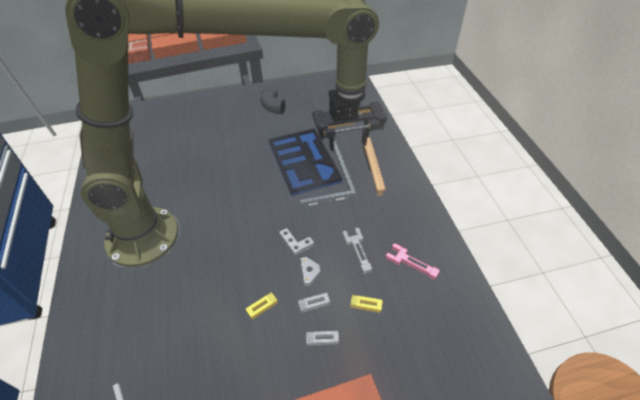

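View pics/wrist0.png

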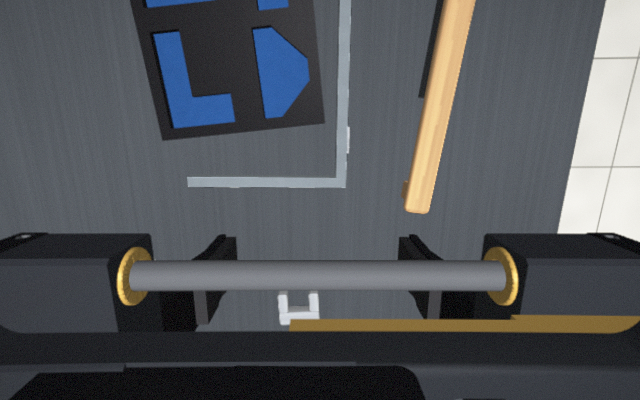

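Five kit parts are out: spanner, magnet, L and two grey straps. The look-alikes are the yellow straps and the pink spanner. In the wrist view the tray sits askew, with its corner at about (323,123) and the stop corner at about (345,180). Next I'll get a better look from above the tray.

Request:
carry_out(
  motion=[
    [[0, 0.14, 0.12], 0],
    [[0, 0.14, 0.12], 0],
    [[0, 0.14, 0.12], 0],
    [[0, 0.14, 0.12], 0],
    [[0, 0.14, 0.12], 0],
    [[0, 0.14, 0.12], 0],
    [[0, 0.14, 0.12], 0],
  ],
)

```text
time: 0.85
position: [0.6498, 0.1379, 0.3155]
tool_rot: [3.14, -0.003, -0.003]
ft_force: [0.2, 0.0, -1.1]
grip_width: 0.997
```

```bash
cat > h.py <<'E'
import cv2, numpy as np
from bench import get_state, eyes
def grab(n,save=None):
    d=eyes.get_image(n)
    if save: cv2.imwrite(f"pics/{save}.png",d["pixels"])
    return d
def world(d,px,z):
    """pixels -> world points on the plane z"""
    n=cv2.undistortPoints(np.float64(px).reshape(-1,1,2),d["mtx"],d["dist_coeffs"]).reshape(-1,2)
    E=d["extrinsics"]; r=np.c_[n,np.ones(len(n))]@E[:3,:3].T; o=E[:3,3]
    return o+r*((z-o[2])/r[:,2])[:,None]
def blobs(mask,amin=60):
    cs,_=cv2.findContours(mask.astype(np.uint8),cv2.RETR_EXTERNAL,cv2.CHAIN_APPROX_NONE)
    return [c for c in cs if cv2.contourArea(c)>amin]
E
python3 - <<'E'
from h import *
print(get_state()["position"])
d=grab("wrist","w1")
d=grab("side")
p=d["pixels"].astype(int); hsv=cv2.cvtColor(d["pixels"],cv2.COLOR_BGR2HSV)
m=(hsv[...,2]>125)&(hsv[...,1]<50); m[:215]=0; m[:,:230]=0; m[:,450:]=0
for c in blobs(m):
    w=world(d,c.reshape(-1,2),0.018)[:,:2].astype(np.float32)
    print(c.reshape(-1,2).mean(0).round(), [np.round(v,3) for v in cv2.minAreaRect(w*1000)])
E
```

```text
[0.649794   0.13789375 0.31545352]
[322. 337.] [array([ 460.412, -452.236]), array([35.222, 81.455]), np.float64(79.952)]
[313. 301.] [array([ 462.811, -351.839]), array([83.761, 38.882]), np.float64(4.269)]
[308. 269.] [array([ 476.078, -251.771]), array([92.155, 52.097]), np.float64(86.877)]
[296. 241.] [array([ 459.635, -134.67 ]), array([ 70.464, 102.856]), np.float64(19.878)]
[358. 247.] [array([ 625.558, -220.783]), array([ 54.599, 158.689]), np.float64(2.269)]
```

View pics/w1.png

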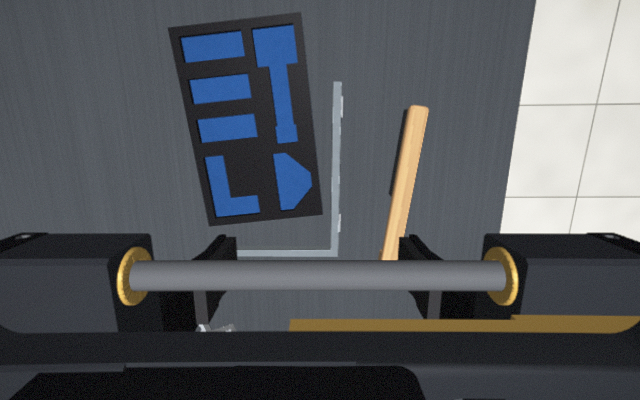

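The tray's top corners are at (169,27), (300,13), (322,213) and (209,225). The inner edge of the long bar runs along column ~333, and the short bar's along row ~250.

Run:
```python
from h import *
d=grab("wrist")
print("tray",(world(d,[(169,27),(300,13),(322,213),(209,225)],.022)[:,:2]*1000).round())
g=cv2.cvtColor(d["pixels"],cv2.COLOR_BGR2HSV)
m=(g[...,2]>125)&(g[...,1]<60); 
# long bar inner edge: rows; short bar inner edge: cols
L=[];S=[]
for r in range(95,240,15):
    c=np.where(m[r,315:360])[0]
    if len(c): L.append((315+c[0]-.5,r))
for c in range(245,325,10):
    r=np.where(m[235:262,c])[0]
    if len(r): S.append((c,235+r[0]-.5))
print("long",(world(d,L,.02)[:,:2]*1000).round(1).tolist()); print("short",(world(d,S,.02)[:,:2]*1000).round(1).tolist())
b=(g[...,0]>95)&(g[...,0]<125)&(g[...,1]>120)&(g[...,2]>70); b[:, :160]=0;b[230:]=0;b[:,330:]=0
for c in blobs(b): 
    w=world(d,c.reshape(-1,2),.013)[:,:2].astype(np.float32)*1000
    print([np.round(v,1) for v in cv2.minAreaRect(w)])
```

```text
tray [[451. 330.]
 [627. 347.]
 [657.  70.]
 [479.  51.]]
long [[671.4, 244.0], [670.2, 223.6], [671.9, 202.8], [670.6, 181.4], [670.8, 159.5], [671.0, 137.0], [669.7, 114.1], [671.4, 90.5], [671.7, 66.3], [670.3, 41.6]]
short [[532.9, 8.8], [549.0, 8.8], [565.1, 8.7], [581.1, 8.7], [597.3, 8.6], [613.4, 8.6], [629.5, 8.6], [645.6, 8.6]]
[array([518.6, 113. ]), array([70.9, 95.6]), np.float64(6.0)]
[array([613., 120.]), array([54.5, 89.5]), np.float64(6.0)]
[array([516.7, 198.7]), array([84.6, 34.4]), np.float64(6.3)]
[array([510.6, 253.2]), array([84.6, 33.7]), np.float64(6.3)]
[array([504.7, 307.8]), array([84.1, 32.1]), np.float64(6.0)]
[array([596.6, 255.3]), array([ 57.8, 156.1]), np.float64(6.3)]
```

Request:
carry_out(
  motion=[
    [[-0.095, 0.24, -0.1], 0],
    [[-0.095, 0.24, -0.1], 0],
    [[-0.095, 0.24, -0.1], 0],
    [[-0.095, 0.24, -0.1], 0],
    [[-0.095, 0.24, -0.1], 0],
    [[-0.095, 0.24, -0.1], 0],
    [[-0.095, 0.24, -0.2], 0],
    [[-0.095, 0.24, -0.2], 0],
    [[-0.095, 0.24, -0.2], 0],
    [[-0.095, 0.24, -0.27], 0],
    [[-0.095, 0.24, -0.27], 0],
    [[-0.095, 0.24, -0.28], 0],
    [[-0.095, 0.24, -0.29], 0],
    [[-0.095, 0.24, -0.3], 0],
    [[-0.095, 0.24, -0.306], 0],
    [[-0.095, 0.24, -0.306], 0],
  ],
)

```text
time: 2.6
position: [0.5549, 0.3798, 0.0109]
tool_rot: [3.141, -0.0, -0.001]
ft_force: [-1.0, 0.5, -0.5]
grip_width: 1.004
```

Request:
carry_out(
  motion=[
    [[0, -0.01, 0], 0],
    [[0, -0.015, 0], 0],
    [[0, -0.02, 0], 0],
    [[0, -0.025, 0], 0],
    [[0, -0.03, 0], 0],
    [[0, -0.034, 0], 0],
    [[0, -0.038, 0], 0],
    [[0, -0.042, 0], 0],
    [[0, -0.046, 0], 0],
    [[0, -0.05, 0], 0],
    [[0, -0.054, 0], 0],
    [[0, -0.058, 0], 0],
    [[0, -0.062, 0], 0],
    [[0, -0.066, 0], 0],
    [[0, -0.068, 0], 0],
    [[0, -0.07, 0], 0],
    [[0, -0.07, 0], 0],
  ],
)

```text
time: 4.3
position: [0.5551, 0.3097, 0.0111]
tool_rot: [3.141, -0.0, 0.0]
ft_force: [1.0, 0.2, 0.4]
grip_width: 1.0
```

Run:
```python
from h import *
d=grab("wrist","w2")
```

```text
(no output)
```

View pics/w2.png

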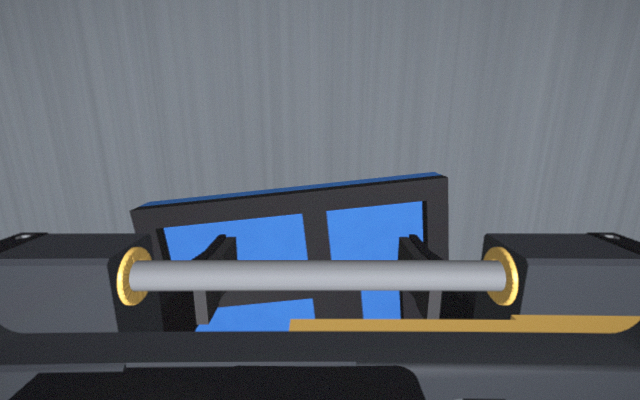

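Run:
```python
from h import *
s=get_state(); print(s["position"],s["ft_force"],s["time"])
d=grab("wrist"); print(d["extrinsics"].round(3)); 
print(world(d,[(133,209),(446,177),(205,322),(432,322),(430,240)],.022).round(3))
E=np.linalg.inv(d["extrinsics"]); 
for p in [(.51,.31,.011),(.60,.31,.011),(.51,.31,.05)]: 
    print(cv2.projectPoints(np.float64([p]),cv2.Rodrigues(E[:3,:3])[0],E[:3,3],d["mtx"],d["dist_coeffs"])[0].ravel())
d=grab("side","s2"); cv2.imwrite("pics/s2c.png",cv2.resize(d["pixels"][60:220,220:440],None,fx=3.5,fy=3.5))
```

```text
[0.55508085 0.30992229 0.01112137] [0.25640338 0.59703601 0.11088807] 4.35
[[ 1.     0.     0.     0.555]
 [ 0.    -0.968 -0.251  0.378]
 [ 0.     0.251 -0.968  0.199]
 [ 0.     0.     0.     1.   ]]
[[0.451 0.331 0.022]
 [0.627 0.349 0.022]
 [0.485 0.258 0.022]
 [0.627 0.258 0.022]
 [0.621 0.312 0.022]]
[244.08577163 236.80678475]
[389.55195164 236.83540101]
[226.89418459 263.49160021]
```

View pics/s2c.png

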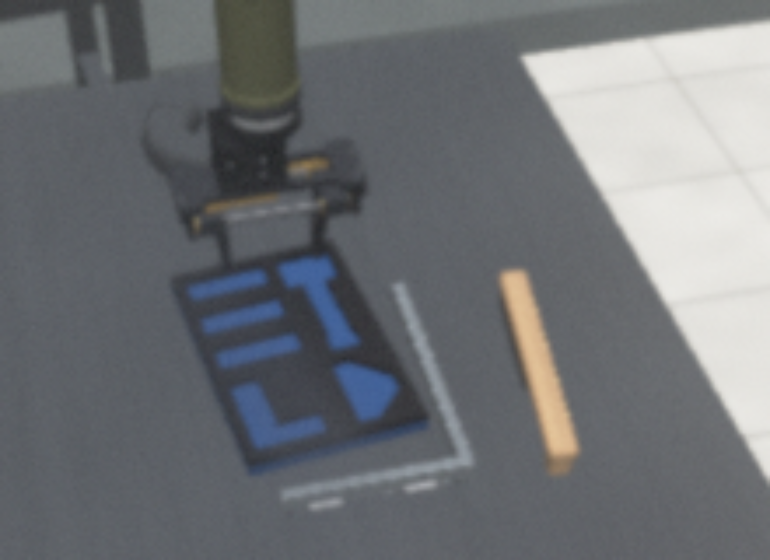

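The open fingers passed over the tray: it's unmoved and there was no force. The linkage fingers evidently retract when open, so their tips sit above the TCP. I'll back off and feel for the bench height with the fingers open.

Request:
carry_out(
  motion=[
    [[0, 0, 0.02], 0],
    [[0, 0.03, 0.02], 0],
    [[0, 0.07, 0.02], 0],
    [[0, 0.07, 0], 0],
    [[0, 0.07, -0.006], 0],
    [[0, 0.07, -0.01], 0],
    [[0, 0.07, -0.01], 0],
  ],
)

```text
time: 5.15
position: [0.5552, 0.3782, 0.0004]
tool_rot: [3.14, -0.003, -0.001]
ft_force: [0.5, -0.1, 0.4]
grip_width: 1.001
```

Request:
carry_out(
  motion=[
    [[0, 0, -0.002], 0],
    [[0, 0, -0.004], 0],
    [[0, -0.005, -0.004], 0],
    [[0, -0.01, -0.004], 0],
    [[0, -0.015, -0.004], 0],
    [[0, -0.02, -0.004], 0],
    [[0, -0.025, -0.004], 0],
    [[0, -0.03, -0.004], 0],
  ],
)

```text
time: 5.95
position: [0.5551, 0.3494, -0.0029]
tool_rot: [3.142, -0.0, 0.0]
ft_force: [0.1, 0.0, 0.6]
grip_width: 0.996
```

```bash
cat > tray.py <<'E'
from h import *
import sys
def tray(d):
    g=cv2.cvtColor(d["pixels"],cv2.COLOR_BGR2HSV)
    b=(g[...,0]>95)&(g[...,0]<125)&(g[...,1]>120)&(g[...,2]>60)
    for c in blobs(b,400):
        w=world(d,c.reshape(-1,2),.013)[:,:2].astype(np.float32)*1000
        r=cv2.minAreaRect(w)
        if min(r[1])>20: print([np.round(v,1) for v in r])
s=get_state(); print(s["position"].round(4),s["ft_force"].round(1))
tray(grab(sys.argv[1],sys.argv[2] if len(sys.argv)>2 else None))
E
python3 tray.py side s3
```

```text
[ 0.5551  0.3494 -0.0029] [0.1 0.  0.6]
[array([-355.8,   73.2]), array([127.3, 589.1]), np.float64(2.8)]
```

Request:
carry_out(
  motion=[
    [[0, -0.004, 0], 0],
    [[0, -0.008, 0], 0],
    [[0, -0.012, 0], 0],
    [[0, -0.016, 0], 0],
    [[0, -0.02, 0], 0],
    [[0, -0.024, 0], 0],
  ],
)

```text
time: 6.6
position: [0.555, 0.3256, -0.0029]
tool_rot: [3.142, -0.0, 0.0]
ft_force: [-0.2, -0.2, -0.7]
grip_width: 1.002
```

Run:
```python
from h import *
a=grab("wrist")["pixels"]; b=grab("side")["pixels"]
cv2.imwrite("pics/c4.png",np.vstack([cv2.resize(a[130:340,100:500],(760,399)),cv2.resize(b[100:150,260:355],(380,200)).repeat(2,1)[:, :760]]))
```

```text
(no output)
```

View pics/c4.png

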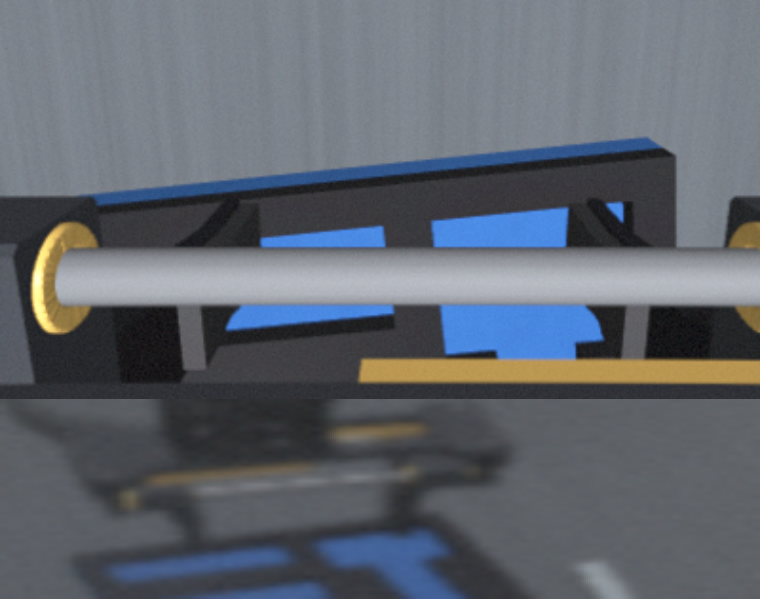

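Still above the tray. From the tip's row in the wrist image I get about 26 mm of retraction when fully open. I'll push with the fingers about 50 mm open, where retraction should be around 7 mm.

Request:
carry_out(
  motion=[
    [[0, 0, 0.025], 0],
    [[0, 0.03, 0.025], 0],
    [[0, 0.058, 0.025], 0],
    [[0, 0.058, 0.025], 0],
    [[0, 0.058, 0.025], 0],
    [[0, 0.058, 0.025], 0],
    [[0, 0.058, 0.007], 0],
    [[0, 0.058, 0.007], 0],
  ],
  grip=-0.15,
)

```text
time: 7.5
position: [0.5541, 0.3811, 0.0018]
tool_rot: [3.138, -0.003, -0.005]
ft_force: [-0.0, -1.7, -0.3]
grip_width: 0.577
```

Request:
carry_out(
  motion=[
    [[0, -0.01, 0], 0],
    [[0, -0.015, 0], 0],
    [[0, -0.02, 0], 0],
    [[0, -0.025, 0], 0],
    [[0, -0.029, 0], 0],
    [[0, -0.033, 0], 0],
    [[0, -0.037, 0], 0],
    [[0, -0.041, 0], 0],
    [[0, -0.045, 0], 0],
  ],
)

```text
time: 8.4
position: [0.555, 0.3387, 0.0041]
tool_rot: [3.142, 0.0, 0.0]
ft_force: [-0.9, -0.5, 0.6]
grip_width: 0.571
```

Request:
carry_out(
  motion=[
    [[0, -0.004, 0], 0],
    [[0, -0.008, 0], 0],
    [[0, -0.012, 0], 0],
  ],
)

```text
time: 8.7
position: [0.555, 0.3266, 0.0041]
tool_rot: [3.142, 0.0, 0.0]
ft_force: [-0.5, 0.2, 0.1]
grip_width: 0.572
```

```bash
python3 tray.py wrist w5
```

```text
[0.555  0.3266 0.0041] [-0.5  0.2  0.1]
```

View pics/w5.png

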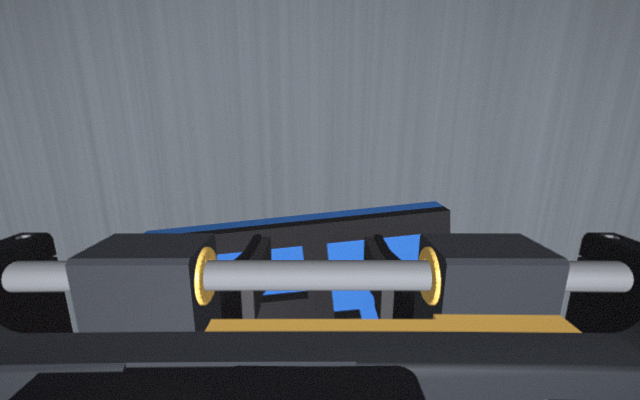

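The gripper is a parallel slide, and the fingers still seem to clear the tray. I'll find the true tip height by lowering onto bare bench.

Request:
carry_out(
  motion=[
    [[0, 0, 0.025], 0],
    [[0, 0.04, 0.025], 0],
    [[0, 0.065, 0.01], 0],
    [[0, 0.065, 0], 0],
    [[0, 0.065, -0.004], 0],
    [[0, 0.065, -0.006], 0],
    [[0, 0.065, -0.008], 0],
    [[0, 0.065, -0.01], 0],
    [[0, 0.065, -0.01], 0],
  ],
)

```text
time: 9.65
position: [0.5554, 0.3913, -0.0058]
tool_rot: [3.141, -0.002, 0.001]
ft_force: [-0.3, -0.7, -0.8]
grip_width: 0.577
```

Run:
```python
from h import *
d=grab("side"); b=d["pixels"]
cv2.imwrite("pics/s6.png",cv2.resize(b[70:180,250:360],(770,600),interpolation=cv2.INTER_CUBIC)[:600])
E=np.linalg.inv(d["extrinsics"]);p=get_state()["position"]; print(p)
for dx in(-.035,.035):
  for h in (0,.026):
    print(cv2.projectPoints(np.float64([p+[dx,0,h]]),cv2.Rodrigues(E[:3,:3])[0],E[:3,3],d["mtx"],d["dist_coeffs"])[0].ravel())
```

```text
[ 0.55539737  0.39155626 -0.00560656]
[285.15491819 130.9098443 ]
[284.62237522 125.52922135]
[302.93727848 127.96969732]
[302.62358658 122.58696416]
```

View pics/s6.png

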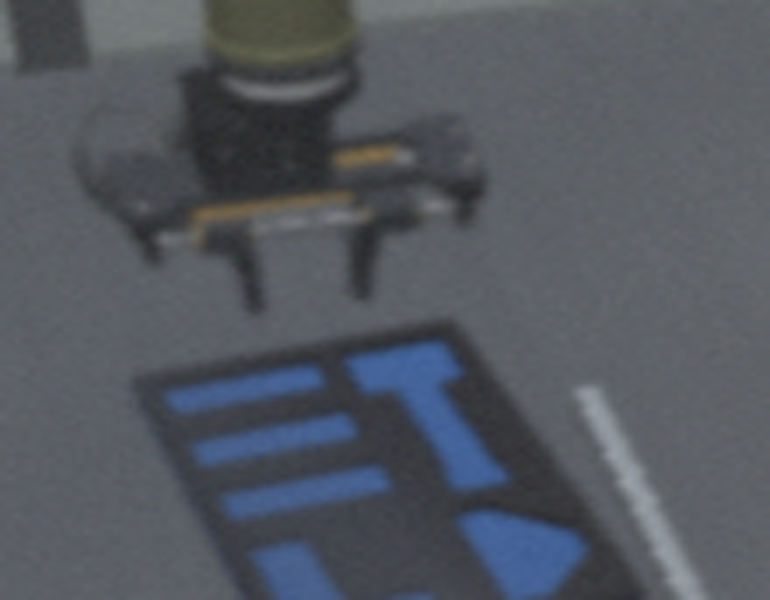

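Both views put the true tips roughly 20 mm above the reported TCP. I'll go on down until there's contact.

Request:
carry_out(
  motion=[
    [[0, 0, -0.003], 0],
    [[0, 0, -0.006], 0],
    [[0, 0, -0.008], 0],
    [[0, 0, -0.009], 0],
    [[0, 0, -0.01], 0],
    [[0, 0, -0.01], 0],
  ],
)

```text
time: 10.3
position: [0.5549, 0.3919, -0.0161]
tool_rot: [3.141, 0.0, -0.0]
ft_force: [-0.3, -0.4, 0.6]
grip_width: 0.577
```

Request:
carry_out(
  motion=[
    [[0, 0, -0.001], 0],
    [[0, 0, -0.002], 0],
    [[0, 0, -0.003], 0],
    [[0, 0, -0.003], 0],
  ],
)

```text
time: 10.7
position: [0.5549, 0.3919, -0.0191]
tool_rot: [3.141, 0.0, -0.0]
ft_force: [0.7, 0.1, -0.0]
grip_width: 0.577
```

Request:
carry_out(
  motion=[
    [[0, 0, -0.001], 0],
    [[0, 0, -0.002], 0],
    [[0, 0, -0.003], 0],
    [[0, 0, -0.003], 0],
  ],
)

```text
time: 11.1
position: [0.5549, 0.3918, -0.0221]
tool_rot: [3.141, -0.0, -0.0]
ft_force: [-0.2, -0.3, -0.9]
grip_width: 0.577
```

Request:
carry_out(
  motion=[
    [[0, 0, -0.001], 0],
    [[0, 0, -0.002], 0],
    [[0, 0, -0.003], 0],
    [[0, 0, -0.003], 0],
  ],
)

```text
time: 11.5
position: [0.5551, 0.392, -0.0249]
tool_rot: [3.142, -0.0, 0.0]
ft_force: [-0.0, -0.0, 0.0]
grip_width: 0.58
```

Request:
carry_out(
  motion=[
    [[0, 0, -0.001], 0],
    [[0, 0, -0.002], 0],
    [[0, 0, -0.003], 0],
    [[0, 0, -0.003], 0],
  ],
)

```text
time: 11.9
position: [0.5551, 0.3921, -0.025]
tool_rot: [3.141, -0.0, 0.001]
ft_force: [-5.0, -4.7, 14.2]
grip_width: 0.576
```

Run:
```python
from h import *
d=grab("side"); b=d["pixels"]; w=grab("wrist","w7")["pixels"]
a=cv2.resize(b[80:160,255:345],(540,480),interpolation=cv2.INTER_CUBIC)
c=w[180:340,180:460]
cv2.imwrite("pics/s7.png",np.vstack([a[:, :],cv2.resize(c,(540,110))]))
E=np.linalg.inv(d["extrinsics"]);p=get_state()["position"]; print(p,get_state()["ft_force"],get_state()["joint_torque"])
for dx in(-.032,.032):
  for h in (-p[2],0):
    print(cv2.projectPoints(np.float64([p+[dx,0,h]]),cv2.Rodrigues(E[:3,:3])[0],E[:3,3],d["mtx"],d["dist_coeffs"])[0].ravel())
```

```text
[ 0.55513007  0.39204039 -0.02502783] [-4.62516699 -4.41250497 15.13069327] [-2.06448915e-01 -4.85927403e+01 -2.96431884e+00 -2.46378833e+01
  1.37105528e-01 -2.36284420e+00 -4.71702690e-03]
[285.7183269  129.56739296]
[286.21407559 134.65308182]
[302.01692342 126.87953912]
[302.32343251 131.96764457]
```

View pics/s7.png

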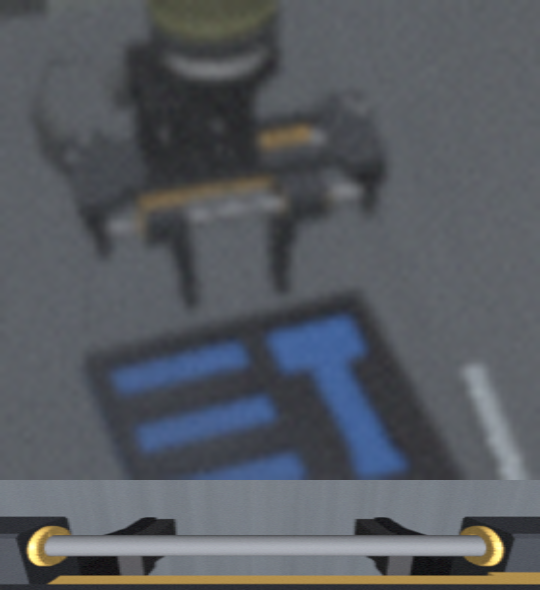

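The bench contact comes at reported TCP z of about -0.025, so the real tips sit 25 mm above the reported TCP. From here I'll use tip z = reported z + 25 mm. Now the push, with the tips at about 8 mm.

Request:
carry_out(
  motion=[
    [[0, 0, 0.011], 0],
    [[0, -0.01, 0.011], 0],
    [[0, -0.02, 0.011], 0],
    [[0, -0.028, 0.011], 0],
    [[0, -0.033, 0.011], 0],
    [[0, -0.038, 0.011], 0],
    [[0, -0.042, 0.011], 0],
    [[0, -0.046, 0.011], 0],
    [[0, -0.05, 0.011], 0],
    [[0, -0.054, 0.011], 0],
    [[0, -0.058, 0.011], 0],
    [[0, -0.062, 0.011], 0],
  ],
)

```text
time: 13.2
position: [0.5543, 0.3333, -0.0172]
tool_rot: [-3.137, -0.004, -0.001]
ft_force: [0.7, 6.1, -4.6]
grip_width: 0.574
```

Run:
```python
from h import *
d=grab("wrist")
g=cv2.cvtColor(d["pixels"],cv2.COLOR_BGR2HSV); b=(g[...,0]>95)&(g[...,0]<125)&(g[...,1]>120)&(g[...,2]>60)
# topmost blue pixel per column = tray's left face
P=[(c,np.where(b[:240,c])[0][0]) for c in range(130,480,20) if b[:240,c].any()]
print(P); print((world(d,P,.008)[:,:2]*1000).round(0).tolist())
```

```text
[]Traceback (most recent call last):
  File "<stdin>", line 6, in <module>
  File "h.py", line 9, in world
    n=cv2.undistortPoints(np.float64(px).reshape(-1,1,2),d["mtx"],d["dist_coeffs"]).reshape(-1,2)
      ~~~~~~~~~~~~~~~~~~~^^^^^^^^^^^^^^^^^^^^^^^^^^^^^^^^^^^^^^^^^^^^^^^^^^^^^^^^^^
cv2.error: OpenCV(4.12.0) /io/opencv/modules/calib3d/src/undistort.dispatch.cpp:347: error: (-215:Assertion failed) CV_IS_MAT(_src) && CV_IS_MAT(_dst) && (_src->rows == 1 || _src->cols == 1) && (_dst->rows == 1 || _dst->cols == 1) && _src->cols + _src->rows - 1 == _dst->rows + _dst->cols - 1 && (CV_MAT_TYPE(_src->type) == CV_32FC2 || CV_MAT_TYPE(_src->type) == CV_64FC2) && (CV_MAT_TYPE(_dst->type) == CV_32FC2 || CV_MAT_TYPE(_dst->type) == CV_64FC2) in function 'cvUndistortPointsInternal'
```

Force is 6 N, so the tray is moving. I'll keep pushing towards the short bar.

Request:
carry_out(
  motion=[
    [[0, -0.004, 0], 0],
    [[0, -0.008, 0], 0],
    [[0, -0.012, 0], 0],
    [[0, -0.016, 0], 0],
    [[0, -0.02, 0], 0],
    [[0, -0.024, 0], 0],
    [[0, -0.026, 0], 0],
    [[0, -0.026, 0], 0],
  ],
)

```text
time: 14.05
position: [0.5546, 0.3076, -0.0171]
tool_rot: [-3.137, -0.004, -0.002]
ft_force: [2.2, 7.4, -5.8]
grip_width: 0.575
```

Request:
carry_out(
  motion=[
    [[0, -0.002, 0], 0],
    [[0, -0.004, 0], 0],
    [[0, -0.004, 0], 0],
  ],
)

```text
time: 14.35
position: [0.5552, 0.3073, -0.0164]
tool_rot: [-3.132, -0.007, -0.006]
ft_force: [3.6, 12.2, -6.6]
grip_width: 0.574
```

Request:
carry_out(
  motion=[
    [[0, -0.002, 0], 0],
    [[0, -0.004, 0], 0],
    [[0, -0.004, 0], 0],
  ],
)

```text
time: 14.65
position: [0.5561, 0.3069, -0.0153]
tool_rot: [-3.127, -0.01, -0.011]
ft_force: [5.8, 17.6, -6.7]
grip_width: 0.578
```

Request:
carry_out(
  motion=[
    [[0, 0.012, 0], 0],
    [[0, 0.012, 0.05], 0],
    [[0.05, -0.14, 0.33], 0],
    [[0.05, -0.14, 0.33], 0],
    [[0.05, -0.14, 0.33], 0],
    [[0.05, -0.14, 0.33], 0],
    [[0.05, -0.14, 0.33], 0],
    [[0.05, -0.14, 0.33], 0],
    [[0.05, -0.14, 0.33], 0],
    [[0.05, -0.14, 0.33], 0],
    [[0.05, -0.14, 0.33], 0],
    [[0.05, -0.14, 0.33], 0],
  ],
  grip=-1,
)

```text
time: 15.85
position: [0.6037, 0.1568, 0.3108]
tool_rot: [3.141, 0.003, -0.006]
ft_force: [-0.1, 0.3, -0.8]
grip_width: 0.996
```

```bash
cat > tray.py <<'E'
from h import *
import sys
def tray(d,P=True):
    """tray pose at home-frame from cavity rects + bar edges"""
    g=cv2.cvtColor(d["pixels"],cv2.COLOR_BGR2HSV)
    b=(g[...,0]>95)&(g[...,0]<125)&(g[...,1]>120)&(g[...,2]>70)
    for c in blobs(b,400):
        w=world(d,c.reshape(-1,2),.013)[:,:2].astype(np.float32)*1000
        r=cv2.minAreaRect(w)
        if min(r[1])>20 and max(r[1])<170: print([np.round(v,1) for v in r])
if __name__=="__main__":
    s=get_state(); print(s["position"].round(4),s["ft_force"].round(1))
    tray(grab(sys.argv[1],sys.argv[2] if len(sys.argv)>2 else None))
E
python3 tray.py wrist w8
```

```text
[0.6037 0.1568 0.3108] [-0.1  0.3 -0.8]
[array([601.3,  69.3]), array([54., 88.]), np.float64(2.3)]
[array([507.2,  67.9]), array([71.6, 94.1]), np.float64(2.7)]
[array([510.2, 154.2]), array([85.7, 33.4]), np.float64(2.8)]
[array([507.6, 208.9]), array([85.5, 34.5]), np.float64(2.7)]
[array([505. , 263.4]), array([85.1, 34. ]), np.float64(2.8)]
[array([593.3, 206.5]), array([ 58.4, 156.3]), np.float64(2.8)]
```

Request:
carry_out(
  motion=[
    [[-0.18, 0.012, -0.2], 1.5708],
    [[-0.18, 0.012, -0.2], 1.5708],
    [[-0.18, 0.012, -0.2], 1.5708],
    [[-0.18, 0.012, -0.2], 1.5708],
    [[-0.18, 0.012, -0.2], 1.5708],
    [[-0.18, 0.012, -0.2], 1.5708],
    [[-0.18, 0.012, -0.2], 1.5708],
    [[-0.18, 0.012, -0.2], 1.5708],
    [[-0.18, 0.012, -0.2], 1.5708],
    [[-0.18, 0.012, -0.2], 1.5708],
    [[-0.18, 0.012, -0.2], 1.5708],
    [[-0.18, 0.012, -0.25], 1.5708],
    [[-0.18, 0.012, -0.29], 1.5708],
    [[-0.18, 0.012, -0.31], 1.5708],
    [[-0.18, 0.012, -0.325], 1.5708],
    [[-0.18, 0.012, -0.329], 1.5708],
    [[-0.18, 0.012, -0.329], 1.5708],
  ],
)

```text
time: 17.6
position: [0.4236, 0.168, -0.0169]
tool_rot: [-2.219, -2.222, 0.004]
ft_force: [0.2, 0.5, -0.3]
grip_width: 1.005
```

Request:
carry_out(
  motion=[
    [[0.01, 0, 0], 0],
    [[0.016, 0, 0], 0],
    [[0.02, 0, 0], 0],
    [[0.024, 0, 0], 0],
    [[0.028, 0, 0], 0],
    [[0.032, 0, 0], 0],
    [[0.036, 0, 0], 0],
    [[0.04, 0, 0], 0],
    [[0.044, 0, 0], 0],
    [[0.048, 0, 0], 0],
    [[0.052, 0, 0], 0],
    [[0.054, 0, 0], 0],
    [[0.054, 0, 0], 0],
  ],
)

```text
time: 18.9
position: [0.4717, 0.1702, -0.0161]
tool_rot: [-2.214, -2.214, 0.016]
ft_force: [-18.1, 4.0, 13.9]
grip_width: 0.997
```

Request:
carry_out(
  motion=[
    [[0.002, 0, 0], 0],
    [[0.004, 0, 0], 0],
    [[0.004, 0, 0], 0],
  ],
)

```text
time: 19.2
position: [0.4756, 0.1701, -0.0162]
tool_rot: [-2.214, -2.214, 0.016]
ft_force: [-18.2, 4.0, 11.3]
grip_width: 0.997
```

Request:
carry_out(
  motion=[
    [[0.002, 0, 0], 0],
    [[0.004, 0, 0], 0],
    [[0.004, 0, 0], 0],
  ],
)

```text
time: 19.5
position: [0.4794, 0.1701, -0.0163]
tool_rot: [-2.214, -2.214, 0.016]
ft_force: [-18.2, 3.5, 13.3]
grip_width: 0.995
```

Request:
carry_out(
  motion=[
    [[0.002, 0, 0], 0],
    [[0.003, 0, 0], 0],
    [[0.003, 0, 0], 0],
  ],
)

```text
time: 19.8
position: [0.4793, 0.17, -0.0164]
tool_rot: [-2.212, -2.212, 0.024]
ft_force: [-26.1, 3.7, 21.0]
grip_width: 1.001
```

Request:
carry_out(
  motion=[
    [[-0.03, 0, 0], 0],
    [[-0.03, 0, 0.05], 0],
    [[-0.03, 0, 0.09], 0],
    [[0.094, 0.155, 0.1], -1.5708],
    [[0.094, 0.155, 0.1], -1.5708],
    [[0.094, 0.155, 0.1], -1.5708],
    [[0.094, 0.155, 0.1], -1.5708],
    [[0.094, 0.155, 0.1], -1.5708],
    [[0.094, 0.155, 0.1], -1.5708],
    [[0.094, 0.155, 0.1], -1.5708],
    [[0.094, 0.155, 0.1], -1.5708],
    [[0.094, 0.155, 0.1], -1.5708],
    [[0.094, 0.155, 0.1], -1.5708],
    [[0.094, 0.155, 0.1], -1.5708],
    [[0.094, 0.155, 0.05], -1.5708],
    [[0.094, 0.155, 0.02], -1.5708],
    [[0.094, 0.155, 0], -1.5708],
    [[0.094, 0.155, 0], -1.5708],
  ],
)

```text
time: 21.6
position: [0.5823, 0.3214, -0.0191]
tool_rot: [3.138, -0.0, -0.007]
ft_force: [0.1, -0.3, 0.3]
grip_width: 1.001
```

Request:
carry_out(
  motion=[
    [[0, -0.006, 0], 0],
    [[0, -0.01, 0], 0],
    [[0, -0.014, 0], 0],
    [[0, -0.018, 0], 0],
    [[0, -0.022, 0], 0],
    [[0, -0.025, 0], 0],
    [[0, -0.028, 0], 0],
    [[0, -0.028, 0], 0],
  ],
)

```text
time: 22.4
position: [0.5847, 0.3026, -0.0144]
tool_rot: [-3.131, -0.002, -0.007]
ft_force: [1.5, 11.9, -3.3]
grip_width: 1.0
```

Request:
carry_out(
  motion=[
    [[0, -0.002, 0], 0],
    [[0, -0.004, 0], 0],
    [[0, -0.006, 0], 0],
    [[0, -0.006, 0], 0],
  ],
)

```text
time: 22.8
position: [0.5847, 0.3026, -0.0138]
tool_rot: [-3.123, -0.004, -0.011]
ft_force: [2.9, 20.3, -6.8]
grip_width: 1.0
```

Request:
carry_out(
  motion=[
    [[0, 0.02, 0], 0],
    [[0, 0.02, 0.05], 0],
    [[0, -0.13, 0.33], 0],
    [[0, -0.13, 0.33], 0],
    [[0, -0.13, 0.33], 0],
    [[0, -0.13, 0.33], 0],
    [[0, -0.13, 0.33], 0],
    [[0, -0.13, 0.33], 0],
    [[0, -0.13, 0.33], 0],
    [[0, -0.13, 0.33], 0],
    [[0, -0.13, 0.33], 0],
    [[0, -0.13, 0.33], 0],
  ],
)

```text
time: 24.0
position: [0.5827, 0.1602, 0.3113]
tool_rot: [3.141, 0.003, -0.007]
ft_force: [0.4, 0.5, 0.1]
grip_width: 0.999
```

```bash
python3 tray.py wrist w9
```

```text
[0.5827 0.1602 0.3113] [0.4 0.5 0.1]
[array([631.9,  64.4]), array([52.8, 87.3]), np.float64(0.8)]
[array([537.4,  67.1]), array([93.5, 72.5]), np.float64(89.9)]
[array([544.6, 153.7]), array([86. , 32.2]), np.float64(0.2)]
[array([545.4, 208.7]), array([86.6, 33.2]), np.float64(0.2)]
[array([630.6, 201.3]), array([155.3,  58. ]), np.float64(90.0)]
[array([545.4, 263.2]), array([86.1, 33.9]), np.float64(0.2)]
```

View pics/w9.png

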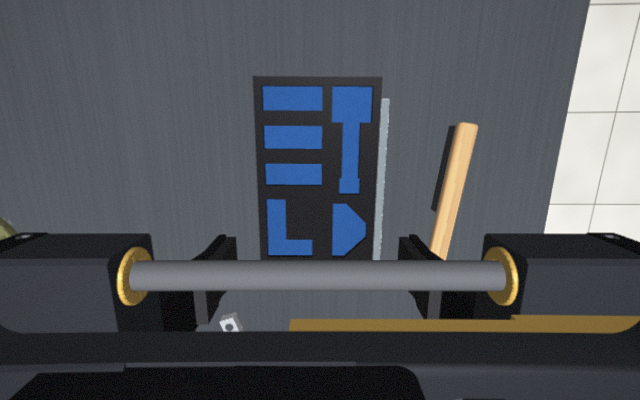

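The tray is now square (yaw ~0.2°) and flush along the long bar, which sits at columns 378–388. The cavities came out at magnet (632,65), L (537.5,68), pockets (545; 153.7/208.6/263) and spanner (630.5,201.5) mm. Now the spanner.

Request:
carry_out(
  motion=[
    [[0.043, -0.449, -0.1], 0],
    [[0.043, -0.449, -0.1], 0],
    [[0.043, -0.449, -0.1], 0],
    [[0.043, -0.449, -0.1], 0],
    [[0.043, -0.449, -0.1], 0],
    [[0.043, -0.449, -0.1], 0],
    [[0.043, -0.449, -0.1], 0],
    [[0.043, -0.449, -0.1], 0],
    [[0.043, -0.449, -0.1], 0],
    [[0.043, -0.449, -0.1], 0],
    [[0.043, -0.449, -0.1], 0],
    [[0.043, -0.449, -0.1], 0],
  ],
)

```text
time: 25.25
position: [0.6275, -0.2874, 0.213]
tool_rot: [-3.139, -0.004, 0.002]
ft_force: [-0.4, 0.8, -0.6]
grip_width: 0.999
```

```bash
cat > part.py <<'E'
from h import *
import sys
SZ=dict(spanner=(150,52),magnet=(84,48),square=(90,66),strap=(80,28))
def measure(d,bounds=None):
    """every grey blob of a part's size, as (name, centre mm, yaw deg of part x, size)"""
    g=cv2.cvtColor(d["pixels"],cv2.COLOR_BGR2HSV); v=cv2.GaussianBlur(g[...,2],(3,3),0)
    roi=v[:230]; t,_=cv2.threshold(roi[g[:230,:,1]<45].reshape(1,-1),0,255,cv2.THRESH_OTSU)
    m=((v>max(t,140))&(g[...,1]<50)).astype(np.uint8); m[232:]=0
    out=[]
    for c in blobs(m,150):
        w=(world(d,c.reshape(-1,2),.018)[:,:2]*1000).astype(np.float32)
        (cx,cy),(a,b),th=cv2.minAreaRect(w)
        if a<b: a,b,th=b,a,th+90
        for n,(A,B) in SZ.items():
            if abs(a-A)<9 and abs(b-B)<8:
                M=cv2.moments(w.reshape(-1,1,2)); o=np.array([M["m10"]/M["m00"]-cx,M["m01"]/M["m00"]-cy])
                if n in("magnet","square"): th+=90     # long side is y
                u=np.array([np.cos(np.radians(th)),np.sin(np.radians(th))]); s=o@u
                if n=="spanner" and s<0: th+=180
                if n=="magnet" and s>0: th+=180
                if n=="square":
                    # balance is at (-x,-y) in part frame
                    if s>0: th+=180
                    u=np.array([np.cos(np.radians(th)),np.sin(np.radians(th))])
                    print("  check square centroid",o@u,o@np.array([-u[1],u[0]]))
                th=(th+180)%360-180
                if n=="strap": th=(th+90)%180-90
                e=np.vstack([c.reshape(-1,2).min(0),c.reshape(-1,2).max(0)]).ravel().tolist()
                out.append((n,np.round([cx,cy],1),round(th,1),np.round([a,b],1),e))
    return t,out
if __name__=="__main__":
    s=get_state(); print(s["position"].round(4),s["grip_width"])
    t,o=measure(grab("wrist",sys.argv[1])); print(t)
    for r in o: print(*r)
E
python3 part.py p1
```

```text
[ 0.6275 -0.2874  0.213 ] 0.9988230030072233
  check square centroid -10.122747300170442 -10.794555591751072
162.0
magnet [ 477.6 -249.9] -4.7 [83.8 47.5] [169, 112, 210, 184]
spanner [ 626.7 -216.7] 91.8 [148.6  50.6] [292, 50, 338, 185]
square [ 460.8 -130.9] 19.5 [89.7 65.8] [116, 0, 207, 89]
```

The spanner is at (626.7,-216.7) with yaw 91.8°, and its size matches. The magnet and L also read cleanly. Grasping the spanner with tips at about 11 mm, so the fingers clear the foam when placing.

Request:
carry_out(
  motion=[
    [[-0.0005, 0.08, -0.15], 0.031],
    [[-0.0005, 0.08, -0.15], 0.031],
    [[-0.0005, 0.08, -0.15], 0.031],
    [[-0.0005, 0.08, -0.15], 0.031],
    [[-0.0005, 0.08, -0.19], 0.031],
    [[-0.0005, 0.08, -0.21], 0.031],
    [[-0.0005, 0.08, -0.222], 0.031],
    [[-0.0005, 0.08, -0.228], 0.031],
    [[-0.0005, 0.08, -0.228], 0.031],
    [[-0.0005, 0.08, -0.228], 0.031],
  ],
)

```text
time: 26.3
position: [0.6278, -0.21, -0.0124]
tool_rot: [3.141, 0.049, 0.004]
ft_force: [-0.0, 0.5, 0.2]
grip_width: 0.998
```

Request:
carry_out(
  motion=[
    [[0, 0, 0], 0],
    [[0, 0, 0], 0],
    [[0, 0, 0], 0],
    [[0, 0, 0], 0],
    [[0, 0, 0], 0],
    [[0, 0, 0], 0],
    [[0, 0, 0], 0],
    [[0, 0, 0], 0],
  ],
  grip=1,
  squeeze=45,
)

```text
time: 27.1
position: [0.6265, -0.21, -0.014]
tool_rot: [3.141, 0.049, -0.0]
ft_force: [0.1, -0.3, -0.2]
grip_width: 0.354
```

Request:
carry_out(
  motion=[
    [[0, 0, 0], 0],
    [[0, 0, 0], 0],
    [[0, 0, 0], 0],
    [[0, 0, 0], 0],
    [[0, 0, 0], 0],
  ],
)

```text
time: 27.6
position: [0.6267, -0.21, -0.0139]
tool_rot: [3.141, 0.049, 0.001]
ft_force: [1.8, 0.0, -1.0]
grip_width: 0.219
```

Request:
carry_out(
  motion=[
    [[0, 0, 0.01], 0],
    [[0, 0, 0.025], 0],
    [[0, 0, 0.045], 0],
    [[0, 0, 0.045], 0],
  ],
)

```text
time: 28.0
position: [0.629, -0.211, 0.0351]
tool_rot: [3.139, 0.048, 0.01]
ft_force: [0.6, -0.1, -4.0]
grip_width: 0.219
```

Request:
carry_out(
  motion=[
    [[0.004, 0.418, 0], -0.031],
    [[0.004, 0.418, 0], -0.031],
    [[0.004, 0.418, 0], -0.031],
    [[0.004, 0.418, 0], -0.031],
    [[0.004, 0.418, 0], -0.031],
    [[0.004, 0.418, 0], -0.031],
    [[0.004, 0.418, 0], -0.031],
    [[0.004, 0.418, 0], -0.031],
    [[0.004, 0.418, 0], -0.031],
    [[0.004, 0.418, 0], -0.031],
    [[0.004, 0.418, 0], -0.031],
    [[0.004, 0.418, 0], -0.031],
    [[0.004, 0.418, -0.01], -0.031],
    [[0.004, 0.418, -0.016], -0.031],
    [[0.004, 0.418, -0.016], -0.031],
  ],
)

```text
time: 29.5
position: [0.6292, 0.2066, 0.0131]
tool_rot: [3.14, -0.002, -0.005]
ft_force: [-0.4, -0.2, -4.2]
grip_width: 0.222
```

Request:
carry_out(
  motion=[
    [[0, 0, -0.003], 0],
    [[0, 0, -0.006], 0],
    [[0, 0, -0.009], 0],
    [[0, 0, -0.012], 0],
    [[0, 0, -0.014], 0],
    [[0, 0, -0.014], 0],
  ],
)

```text
time: 30.1
position: [0.6302, 0.2079, 0.0006]
tool_rot: [3.141, 0.0, -0.001]
ft_force: [0.1, -0.5, -4.3]
grip_width: 0.22
```

No rim contact, so the spanner is inside its cavity. Lower the last bit, release and check.

Request:
carry_out(
  motion=[
    [[0, 0, -0.001], 0],
    [[0, 0, -0.0015], 0],
    [[0, 0, -0.0015], 0],
  ],
)

```text
time: 30.4
position: [0.6306, 0.2079, -0.0004]
tool_rot: [3.142, -0.0, 0.0]
ft_force: [-0.3, -0.0, -3.7]
grip_width: 0.219
```

Request:
carry_out(
  motion=[
    [[0, 0, 0], 0],
    [[0, 0, 0], 0],
    [[0, 0, 0], 0],
    [[0, 0, 0], 0],
    [[0, 0, 0.02], 0],
    [[0, 0, 0.05], 0],
    [[0, 0, 0.1], 0],
  ],
  grip=0.2,
)

```text
time: 31.1
position: [0.6281, 0.2071, 0.0974]
tool_rot: [3.139, 0.0, -0.009]
ft_force: [0.7, 0.4, -1.1]
grip_width: 0.398
```

Request:
carry_out(
  motion=[
    [[-0.07, -0.04, 0.15], 0],
    [[-0.07, -0.04, 0.15], 0],
    [[-0.07, -0.04, 0.15], 0],
    [[-0.07, -0.04, 0.15], 0],
    [[-0.07, -0.04, 0.15], 0],
    [[-0.07, -0.04, 0.15], 0],
  ],
  grip=-1,
)

```text
time: 31.7
position: [0.5606, 0.1681, 0.2496]
tool_rot: [-3.141, -0.0, -0.001]
ft_force: [0.1, 0.0, -0.5]
grip_width: 0.86
```

```bash
python3 - <<'E'
from h import *
d=grab("wrist","q1"); print(get_state()["position"])
cv2.imwrite("pics/q1c.png",cv2.resize(d["pixels"][20:240,180:460],None,fx=2.5,fy=2.5))
E
python3 part.py q2; python3 tray.py wrist
```

```text
[0.56019718 0.16813073 0.24829521]
[0.5602 0.1681 0.2483] 0.9044187282776184
183.0
spanner [631.2 201. ] 89.8 [153.3  53.2] [353, 88, 397, 209]
[0.56   0.1681 0.2476] [-0.3  0.2 -1.2]
[array([632.4,  78.6]), array([53.7, 57.8]), np.float64(0.2)]
[array([516.9,  81.3]), array([31.1, 63.5]), np.float64(0.1)]
[array([544.7, 152.6]), array([86. , 31.3]), np.float64(0.1)]
[array([545. , 208.5]), array([86.1, 33.1]), np.float64(0.1)]
[array([612.4, 204.8]), array([158.8,  43.7]), np.float64(79.7)]
[array([545.4, 262.5]), array([85.8, 33.2]), np.float64(0.0)]
```

View pics/q1c.png

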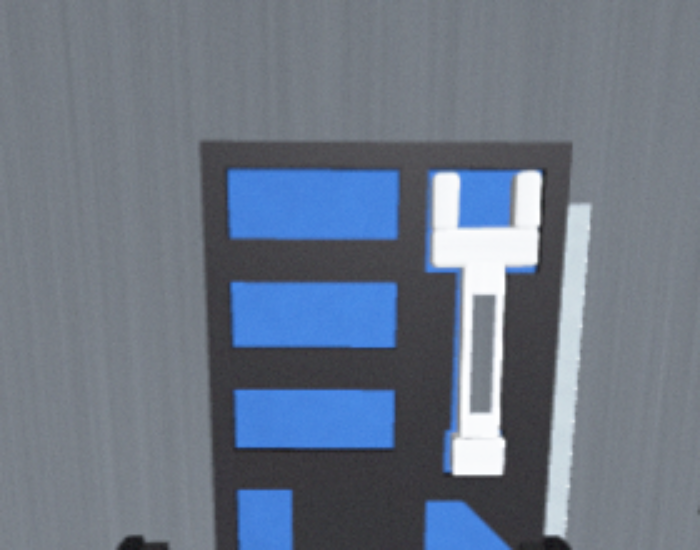

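The spanner lies home. Its apparent size at an assumed z of 18 mm gives a top about 13 mm higher, so it's on the cavity floor. Next is the magnet.

Request:
carry_out(
  motion=[
    [[-0.083, -0.486, -0.05], 0],
    [[-0.083, -0.486, -0.05], 0],
    [[-0.083, -0.486, -0.05], 0],
    [[-0.083, -0.486, -0.05], 0],
    [[-0.083, -0.486, -0.05], 0],
    [[-0.083, -0.486, -0.05], 0],
    [[-0.083, -0.486, -0.05], 0],
    [[-0.083, -0.486, -0.05], 0],
    [[-0.083, -0.486, -0.05], 0],
    [[-0.083, -0.486, -0.05], 0],
    [[-0.083, -0.486, -0.05], 0],
    [[-0.083, -0.486, -0.05], 0],
  ],
)

```text
time: 33.05
position: [0.4765, -0.3188, 0.1978]
tool_rot: [-3.141, 0.004, 0.005]
ft_force: [0.7, 0.1, -1.0]
grip_width: 1.004
```

```bash
python3 part.py p3
```

```text
[ 0.4765 -0.3188  0.1978] 1.00406771046505
177.0
strap [ 463.8 -348.1] 3.7 [80.5 29. ] [272, 195, 341, 221]
magnet [ 477.8 -250. ] -5.3 [84.  48.8] [295, 81, 341, 160]
```

Request:
carry_out(
  motion=[
    [[0, 0.068, -0.12], -0.09],
    [[0, 0.068, -0.12], -0.09],
    [[0, 0.068, -0.12], -0.09],
    [[0, 0.068, -0.17], -0.09],
    [[0, 0.068, -0.19], -0.09],
    [[0, 0.068, -0.205], -0.09],
    [[0, 0.068, -0.2135], -0.09],
    [[0, 0.068, -0.2135], -0.09],
    [[0, 0.068, -0.2135], -0.09],
  ],
)

```text
time: 34.0
position: [0.4786, -0.2503, -0.0129]
tool_rot: [3.138, -0.141, 0.003]
ft_force: [-0.6, -0.3, 0.6]
grip_width: 0.999
```

Request:
carry_out(
  motion=[
    [[0, 0, 0], 0],
    [[0, 0, 0], 0],
    [[0, 0, 0], 0],
    [[0, 0, 0], 0],
    [[0, 0, 0], 0],
    [[0, 0, 0], 0],
    [[0, 0, 0], 0],
    [[0, 0, 0], 0],
    [[0, 0, 0], 0],
  ],
  grip=1,
  squeeze=45,
)

```text
time: 34.9
position: [0.4776, -0.2501, -0.0139]
tool_rot: [3.138, -0.141, 0.0]
ft_force: [0.6, -0.1, 0.7]
grip_width: 0.541
```

Request:
carry_out(
  motion=[
    [[0, 0, 0.01], 0],
    [[0, 0, 0.025], 0],
    [[0, 0, 0.045], 0],
    [[0, 0, 0.045], 0],
  ],
)

```text
time: 35.3
position: [0.4798, -0.2512, 0.0344]
tool_rot: [3.137, -0.142, 0.009]
ft_force: [1.4, -0.3, -3.8]
grip_width: 0.545
```

Request:
carry_out(
  motion=[
    [[0.1545, 0.3155, 0], 0.09],
    [[0.1545, 0.3155, 0], 0.09],
    [[0.1545, 0.3155, 0], 0.09],
    [[0.1545, 0.3155, 0], 0.09],
    [[0.1545, 0.3155, 0], 0.09],
    [[0.1545, 0.3155, 0], 0.09],
    [[0.1545, 0.3155, 0], 0.09],
    [[0.1545, 0.3155, 0], 0.09],
    [[0.1545, 0.3155, 0], 0.09],
    [[0.1545, 0.3155, 0], 0.09],
    [[0.1545, 0.3155, 0], 0.09],
    [[0.1545, 0.3155, -0.01], 0.09],
    [[0.1545, 0.3155, -0.016], 0.09],
    [[0.1545, 0.3155, -0.016], 0.09],
  ],
)

```text
time: 36.7
position: [0.6304, 0.0648, 0.0133]
tool_rot: [3.141, -0.001, -0.005]
ft_force: [-0.3, -0.5, -4.3]
grip_width: 0.544
```

Request:
carry_out(
  motion=[
    [[0, 0, -0.003], 0],
    [[0, 0, -0.006], 0],
    [[0, 0, -0.009], 0],
    [[0, 0, -0.012], 0],
    [[0, 0, -0.014], 0],
    [[0, 0, -0.0155], 0],
    [[0, 0, -0.0155], 0],
  ],
)

```text
time: 37.4
position: [0.632, 0.0655, -0.0006]
tool_rot: [3.141, 0.0, -0.0]
ft_force: [-0.2, -0.2, -4.0]
grip_width: 0.542
```

Request:
carry_out(
  motion=[
    [[0, 0, 0], 0],
    [[0, 0, 0], 0],
    [[0, 0, 0], 0],
    [[0, 0, 0.02], 0],
    [[0, 0, 0.05], 0],
    [[0, 0, 0.1], 0],
    [[-0.06, 0, 0.25], 0],
    [[-0.06, 0, 0.25], 0],
    [[-0.06, 0, 0.25], 0],
    [[-0.06, 0, 0.25], 0],
    [[-0.06, 0, 0.25], 0],
  ],
  grip=-0.2,
)

```text
time: 38.5
position: [0.5733, 0.0657, 0.2532]
tool_rot: [-3.14, -0.0, -0.01]
ft_force: [0.5, -0.6, -1.1]
grip_width: 0.601
```

```bash
python3 part.py q3
```

```text
[0.5733 0.0657 0.2532] 0.601016833113358
171.0
magnet [633.5  63.9] -0.3 [85.9 50.3] [342, 145, 380, 209]
spanner [631.5 199.4] 90.0 [144.8  52.4] [343, 0, 388, 129]
```

Request:
carry_out(
  motion=[
    [[-0.111, -0.265, -0.05], 0],
    [[-0.111, -0.265, -0.05], 0],
    [[-0.111, -0.265, -0.05], 0],
    [[-0.111, -0.265, -0.05], 0],
    [[-0.111, -0.265, -0.05], 0],
    [[-0.111, -0.265, -0.05], 0],
    [[-0.111, -0.265, -0.05], 0],
    [[-0.111, -0.265, -0.05], 0],
    [[-0.111, -0.265, -0.05], 0],
  ],
  grip=-1,
)

```text
time: 39.45
position: [0.4613, -0.198, 0.1984]
tool_rot: [-3.141, -0.003, 0.003]
ft_force: [1.0, -0.4, 0.9]
grip_width: 1.0
```

```bash
python3 part.py p4
```

```text
[ 0.4613 -0.198   0.1984] 1.0000301893916168
  check square centroid -10.2257720960808 -10.147954980247473
180.0
square [ 460.6 -130.7] 19.2 [90.4 66.6] [275, 87, 357, 171]
```

Request:
carry_out(
  motion=[
    [[-0.019, 0.059, -0.12], 0.335],
    [[-0.019, 0.059, -0.12], 0.335],
    [[-0.019, 0.059, -0.12], 0.335],
    [[-0.019, 0.059, -0.12], 0.335],
    [[-0.019, 0.059, -0.17], 0.335],
    [[-0.019, 0.059, -0.19], 0.335],
    [[-0.019, 0.059, -0.205], 0.335],
    [[-0.019, 0.059, -0.213], 0.335],
    [[-0.019, 0.059, -0.213], 0.335],
    [[-0.019, 0.059, -0.213], 0.335],
  ],
  grip=-0.15,
)

```text
time: 40.5
position: [0.4435, -0.1409, -0.0122]
tool_rot: [3.097, 0.524, 0.003]
ft_force: [-0.0, -0.9, 0.5]
grip_width: 0.574
```

Request:
carry_out(
  motion=[
    [[0, 0, 0], 0],
    [[0, 0, 0], 0],
    [[0, 0, 0], 0],
    [[0, 0, 0], 0],
    [[0, 0, 0], 0],
    [[0, 0, 0], 0],
    [[0, 0, 0], 0],
  ],
  grip=1,
  squeeze=45,
)

```text
time: 41.2
position: [0.4423, -0.1405, -0.0132]
tool_rot: [3.098, 0.524, 0.001]
ft_force: [-0.3, 1.4, 2.9]
grip_width: 0.279
```

Request:
carry_out(
  motion=[
    [[0, 0, 0.01], 0],
    [[0, 0, 0.025], 0],
    [[0, 0, 0.045], 0],
    [[0, 0, 0.045], 0],
  ],
)

```text
time: 41.6
position: [0.4437, -0.141, 0.0336]
tool_rot: [3.097, 0.523, 0.006]
ft_force: [0.1, -0.7, -2.8]
grip_width: 0.28
```

Request:
carry_out(
  motion=[
    [[0.075, 0.2055, 0], -0.335],
    [[0.075, 0.2055, 0], -0.335],
    [[0.075, 0.2055, 0], -0.335],
    [[0.075, 0.2055, 0], -0.335],
    [[0.075, 0.2055, 0], -0.335],
    [[0.075, 0.2055, 0], -0.335],
    [[0.075, 0.2055, 0], -0.335],
    [[0.075, 0.2055, 0], -0.335],
    [[0.075, 0.2055, -0.01], -0.335],
    [[0.075, 0.2055, -0.016], -0.335],
    [[0.075, 0.2055, -0.016], -0.335],
  ],
)

```text
time: 42.7
position: [0.5155, 0.0639, 0.0141]
tool_rot: [3.141, -0.002, -0.004]
ft_force: [-0.0, 0.5, -3.8]
grip_width: 0.275
```

Request:
carry_out(
  motion=[
    [[0, 0, -0.003], 0],
    [[0, 0, -0.006], 0],
    [[0, 0, -0.009], 0],
    [[0, 0, -0.012], 0],
    [[0, 0, -0.014], 0],
    [[0, 0, -0.0155], 0],
    [[0, 0, -0.0155], 0],
  ],
)

```text
time: 43.4
position: [0.5171, 0.065, 0.0001]
tool_rot: [3.142, 0.0, 0.0]
ft_force: [0.1, -0.5, -2.6]
grip_width: 0.277
```

Request:
carry_out(
  motion=[
    [[0, 0, 0], 0],
    [[0, 0, 0], 0],
    [[0, 0, 0], 0],
    [[0, 0, 0.02], 0],
    [[0, 0, 0.05], 0],
    [[0, 0, 0.1], 0],
    [[0.03, 0, 0.25], 0],
    [[0.03, 0, 0.25], 0],
    [[0.03, 0, 0.25], 0],
    [[0.03, 0, 0.25], 0],
    [[0.03, 0, 0.25], 0],
  ],
  grip=0.2,
)

```text
time: 44.5
position: [0.5482, 0.065, 0.2519]
tool_rot: [-3.141, 0.0, -0.006]
ft_force: [0.1, -0.3, -1.2]
grip_width: 0.4
```

```bash
python3 part.py q4
```

```text
[0.5482 0.065  0.2519] 0.3997269494910239
  check square centroid -9.535003330146449 -10.855689325083892
172.0
magnet [634.4  63.3] -0.0 [85.6 50.6] [362, 145, 400, 209]
square [536.9  66.5] 0.1 [92.  67.9] [282, 140, 333, 209]
spanner [632.2 198.8] 89.9 [143.   52.7] [366, 0, 411, 128]
```

Request:
carry_out(
  motion=[
    [[-0.083, -0.465, -0.05], 0],
    [[-0.083, -0.465, -0.05], 0],
    [[-0.083, -0.465, -0.05], 0],
    [[-0.083, -0.465, -0.05], 0],
    [[-0.083, -0.465, -0.05], 0],
    [[-0.083, -0.465, -0.05], 0],
    [[-0.083, -0.465, -0.05], 0],
    [[-0.083, -0.465, -0.05], 0],
    [[-0.083, -0.465, -0.05], 0],
    [[-0.083, -0.465, -0.05], 0],
    [[-0.083, -0.465, -0.05], 0],
    [[-0.083, -0.465, -0.05], 0],
  ],
  grip=-0.15,
)

```text
time: 45.75
position: [0.4629, -0.3993, 0.198]
tool_rot: [-3.139, 0.002, 0.004]
ft_force: [0.4, 1.2, 0.4]
grip_width: 0.579
```

```bash
python3 part.py p5
```

```text
[ 0.4629 -0.3993  0.198 ] 0.5793248530064615
182.0
strap [ 461.6 -442.8] -0.0 [83.  27.5] [282, 209, 351, 231]
strap [ 463.8 -348.4] 3.5 [80.4 28.4] [282, 125, 354, 154]
```

Request:
carry_out(
  motion=[
    [[0, 0.0515, -0.14], 1.632],
    [[0, 0.0515, -0.14], 1.632],
    [[0, 0.0515, -0.14], 1.632],
    [[0, 0.0515, -0.14], 1.632],
    [[0, 0.0515, -0.14], 1.632],
    [[0, 0.0515, -0.14], 1.632],
    [[0, 0.0515, -0.14], 1.632],
    [[0, 0.0515, -0.14], 1.632],
    [[0, 0.0515, -0.14], 1.632],
    [[0, 0.0515, -0.14], 1.632],
    [[0, 0.0515, -0.14], 1.632],
    [[0, 0.0515, -0.17], 1.632],
    [[0, 0.0515, -0.195], 1.632],
    [[0, 0.0515, -0.207], 1.632],
    [[0, 0.0515, -0.214], 1.632],
    [[0, 0.0515, -0.214], 1.632],
    [[0, 0.0515, -0.214], 1.632],
  ],
)

```text
time: 47.5
position: [0.4649, -0.3487, -0.013]
tool_rot: [2.151, 2.288, 0.001]
ft_force: [-0.1, -0.2, -0.2]
grip_width: 0.574
```

Request:
carry_out(
  motion=[
    [[0, 0, 0], 0],
    [[0, 0, 0], 0],
    [[0, 0, 0], 0],
    [[0, 0, 0], 0],
    [[0, 0, 0], 0],
    [[0, 0, 0], 0],
  ],
  grip=1,
  squeeze=45,
)

```text
time: 48.1
position: [0.4642, -0.3486, -0.0135]
tool_rot: [2.152, 2.288, 0.0]
ft_force: [0.5, 1.3, 3.7]
grip_width: 0.312
```

Request:
carry_out(
  motion=[
    [[0, 0, 0.01], 0],
    [[0, 0, 0.025], 0],
    [[0, 0, 0.045], 0],
    [[0, 0, 0.045], 0],
  ],
)

```text
time: 48.5
position: [0.4662, -0.3502, 0.0346]
tool_rot: [2.148, 2.284, 0.002]
ft_force: [1.1, 0.2, -2.1]
grip_width: 0.314
```

Request:
carry_out(
  motion=[
    [[0.081, 0.502, 0], -0.061],
    [[0.081, 0.502, 0], -0.061],
    [[0.081, 0.502, 0], -0.061],
    [[0.081, 0.502, 0], -0.061],
    [[0.081, 0.502, 0], -0.061],
    [[0.081, 0.502, 0], -0.061],
    [[0.081, 0.502, 0], -0.061],
    [[0.081, 0.502, 0], -0.061],
    [[0.081, 0.502, 0], -0.061],
    [[0.081, 0.502, 0], -0.061],
    [[0.081, 0.502, 0], -0.061],
    [[0.081, 0.502, 0], -0.061],
    [[0.081, 0.502, 0], -0.061],
    [[0.081, 0.502, 0], -0.061],
    [[0.081, 0.502, -0.01], -0.061],
    [[0.081, 0.502, -0.016], -0.061],
    [[0.081, 0.502, -0.016], -0.061],
  ],
)

```text
time: 50.2
position: [0.5438, 0.1523, 0.0135]
tool_rot: [-2.222, -2.22, 0.004]
ft_force: [0.2, -0.0, -2.8]
grip_width: 0.313
```

Request:
carry_out(
  motion=[
    [[0, 0, -0.003], 0],
    [[0, 0, -0.006], 0],
    [[0, 0, -0.009], 0],
    [[0, 0, -0.012], 0],
    [[0, 0, -0.014], 0],
    [[0, 0, -0.0155], 0],
    [[0, 0, -0.0155], 0],
  ],
)

```text
time: 50.9
position: [0.5451, 0.1535, -0.0004]
tool_rot: [-2.221, -2.222, -0.0]
ft_force: [-0.1, 0.5, -2.5]
grip_width: 0.312
```

Request:
carry_out(
  motion=[
    [[0, 0, 0], 0],
    [[0, 0, 0], 0],
    [[0, 0, 0], 0],
    [[0, 0, 0.02], 0],
    [[0, 0, 0.05], 0],
    [[0, 0, 0.1], 0],
    [[0, 0, 0.15], 0],
    [[-0.015, -0.5985, 0.2], 0],
    [[-0.015, -0.5985, 0.2], 0],
    [[-0.015, -0.5985, 0.2], 0],
  ],
  grip=0.2,
)

```text
time: 51.9
position: [0.5415, 0.0027, 0.1633]
tool_rot: [2.219, 2.222, 0.003]
ft_force: [0.5, 1.0, -0.9]
grip_width: 0.398
```

Request:
carry_out(
  motion=[
    [[0, -0.45, 0], 0],
    [[0, -0.45, 0], 0],
    [[0, -0.45, 0], 0],
    [[0, -0.45, 0], 0],
    [[0, -0.45, 0], 0],
    [[0, -0.45, 0], 0],
    [[0, -0.45, 0], 0],
    [[0, -0.45, 0], 0],
    [[0, -0.45, 0], 0],
    [[0, -0.45, 0], 0],
    [[0, -0.45, 0], 0],
    [[0, -0.45, 0], 0],
  ],
  grip=-0.15,
)

```text
time: 53.1
position: [0.5422, -0.4443, 0.162]
tool_rot: [-2.219, -2.223, -0.002]
ft_force: [-0.2, 0.4, -0.7]
grip_width: 0.572
```

```bash
python3 part.py p6
```

```text
[ 0.5422 -0.4443  0.162 ] 0.5721541123915552
183.0
strap [ 461.7 -450.1] -11.0 [80.  28.4] [291, 65, 333, 152]
```

Request:
carry_out(
  motion=[
    [[-0.0805, -0.004, -0.1], -0.192],
    [[-0.0805, -0.004, -0.1], -0.192],
    [[-0.0805, -0.004, -0.1], -0.192],
    [[-0.0805, -0.004, -0.12], -0.192],
    [[-0.0805, -0.004, -0.12], -0.192],
    [[-0.0805, -0.004, -0.12], -0.192],
    [[-0.0805, -0.004, -0.12], -0.192],
  ],
)

```text
time: 53.85
position: [0.4628, -0.4499, 0.0439]
tool_rot: [2.42, 1.999, 0.002]
ft_force: [0.0, 0.4, 0.5]
grip_width: 0.577
```

Request:
carry_out(
  motion=[
    [[0, 0, -0.03], 0],
    [[0, 0, -0.045], 0],
    [[0, 0, -0.053], 0],
    [[0, 0, -0.0565], 0],
    [[0, 0, -0.0565], 0],
    [[0, 0, -0.0565], 0],
  ],
)

```text
time: 54.45
position: [0.4612, -0.4506, -0.0136]
tool_rot: [2.423, 1.998, 0.0]
ft_force: [-0.7, 0.2, 0.6]
grip_width: 0.576
```

Request:
carry_out(
  motion=[
    [[0, 0, 0], 0],
    [[0, 0, 0], 0],
    [[0, 0, 0], 0],
    [[0, 0, 0], 0],
    [[0, 0, 0], 0],
    [[0, 0, 0], 0],
  ],
  grip=1,
  squeeze=45,
)

```text
time: 55.05
position: [0.4609, -0.45, -0.0142]
tool_rot: [2.424, 1.998, 0.0]
ft_force: [-0.8, 0.4, 1.9]
grip_width: 0.316
```

Request:
carry_out(
  motion=[
    [[0, 0, 0.01], 0],
    [[0, 0, 0.025], 0],
    [[0, 0, 0.045], 0],
    [[0, 0, 0.045], 0],
  ],
)

```text
time: 55.45
position: [0.4626, -0.4522, 0.0345]
tool_rot: [2.419, 1.994, 0.002]
ft_force: [1.3, -0.7, -1.1]
grip_width: 0.311
```

Request:
carry_out(
  motion=[
    [[0.0835, 0.713, 0], 0.192],
    [[0.0835, 0.713, 0], 0.192],
    [[0.0835, 0.713, 0], 0.192],
    [[0.0835, 0.713, 0], 0.192],
    [[0.0835, 0.713, 0], 0.192],
    [[0.0835, 0.713, 0], 0.192],
    [[0.0835, 0.713, 0], 0.192],
    [[0.0835, 0.713, 0], 0.192],
    [[0.0835, 0.713, 0], 0.192],
    [[0.0835, 0.713, 0], 0.192],
    [[0.0835, 0.713, 0], 0.192],
    [[0.0835, 0.713, 0], 0.192],
    [[0.0835, 0.713, 0], 0.192],
    [[0.0835, 0.713, 0], 0.192],
    [[0.0835, 0.713, 0], 0.192],
    [[0.0835, 0.713, 0], 0.192],
    [[0.0835, 0.713, 0], 0.192],
    [[0.0835, 0.713, 0], 0.192],
    [[0.0835, 0.713, -0.01], 0.192],
    [[0.0835, 0.713, -0.015], 0.192],
  ],
)

```text
time: 57.45
position: [0.544, 0.2612, 0.0145]
tool_rot: [-2.224, -2.219, 0.002]
ft_force: [-0.6, -0.4, -2.4]
grip_width: 0.313
```

Request:
carry_out(
  motion=[
    [[0, 0, 0], 0],
    [[0, 0, 0], 0],
  ],
)

```text
time: 57.65
position: [0.5441, 0.2625, 0.0152]
tool_rot: [-2.222, -2.221, 0.001]
ft_force: [0.0, -0.8, -1.6]
grip_width: 0.315
```

Request:
carry_out(
  motion=[
    [[0, 0, -0.003], 0],
    [[0, 0, -0.006], 0],
    [[0, 0, -0.009], 0],
    [[0, 0, -0.012], 0],
    [[0, 0, -0.014], 0],
    [[0, 0, -0.016], 0],
    [[0, 0, -0.016], 0],
  ],
)

```text
time: 58.35
position: [0.544, 0.2629, -0.0008]
tool_rot: [-2.221, -2.222, 0.001]
ft_force: [0.2, 0.2, -2.2]
grip_width: 0.313
```

Request:
carry_out(
  motion=[
    [[0, 0, 0], 0],
    [[0, 0, 0], 0],
    [[0, 0, 0], 0],
    [[0, 0, 0.02], 0],
    [[0, 0, 0.05], 0],
    [[0, 0, 0.1], 0],
    [[0, 0, 0.15], 0],
    [[0.05, -0.09, 0.33], -1.5708],
    [[0.05, -0.09, 0.33], -1.5708],
    [[0.05, -0.09, 0.33], -1.5708],
    [[0.05, -0.09, 0.33], -1.5708],
    [[0.05, -0.09, 0.33], -1.5708],
    [[0.05, -0.09, 0.33], -1.5708],
    [[0.05, -0.09, 0.33], -1.5708],
    [[0.05, -0.09, 0.33], -1.5708],
    [[0.05, -0.09, 0.33], -1.5708],
    [[0.05, -0.09, 0.33], -1.5708],
    [[0.05, -0.09, 0.33], -1.5708],
    [[0.05, -0.09, 0.33], -1.5708],
  ],
  grip=0.2,
)

```text
time: 60.25
position: [0.5943, 0.1731, 0.3299]
tool_rot: [-3.141, -0.0, -0.001]
ft_force: [-0.1, -0.6, 0.4]
grip_width: 0.399
```

```bash
python3 part.py q6
python3 - <<'E'
from h import *
d=grab("wrist","f1"); s=grab("side","f1s")
cv2.imwrite("pics/f1c.png",cv2.resize(d["pixels"][40:250,180:480],None,fx=2.5,fy=2.5))
L=(world(d,[(c,r) for r in () for c in ()] or [(0,0)],.02))
g=cv2.cvtColor(d["pixels"],cv2.COLOR_BGR2HSV)
E
```

```text
[0.5943 0.1731 0.3299] 0.3986938574994035
158.0
strap [543.4 152. ] -1.3 [80.5 28.3] [259, 173, 310, 191]
spanner [631.3 201.3] 90.4 [151.2  52.3] [324, 98, 359, 198]
strap [543.4 263.5] 0.1 [81.3 26.9] [255, 98, 310, 117]
```

View pics/f1c.png

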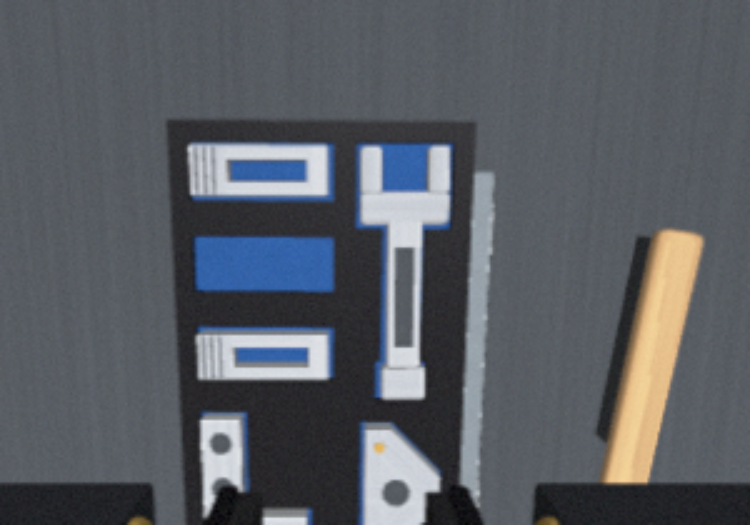

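View pics/f1s.png

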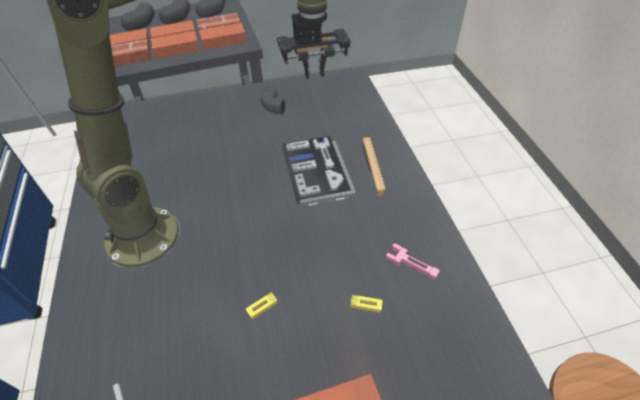

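All five parts are home, and nothing of the kit is left on the bench; the bystanders and look-alikes haven't moved. Last, I'll check how flush the tray is at the corner.

Request:
carry_out(
  motion=[
    [[0.05, -0.2, -0.13], 0],
    [[0.05, -0.2, -0.13], 0],
    [[0.05, -0.2, -0.13], 0],
    [[0.05, -0.2, -0.13], 0],
    [[0.05, -0.2, -0.13], 0],
    [[0.05, -0.2, -0.13], 0],
    [[0.05, -0.2, -0.13], 0],
  ],
)

```text
time: 61.1
position: [0.6439, -0.028, 0.1989]
tool_rot: [-3.141, 0.002, 0.002]
ft_force: [0.2, 1.3, 1.2]
grip_width: 0.402
```

```bash
python3 part.py f2
python3 - <<'E'
from h import *
d=grab("wrist","f2"); p=d["pixels"]; print(d["extrinsics"][:3,3])
cv2.imwrite("pics/f2c.png",cv2.resize(p[0:235,140:420],None,fx=2.5,fy=2.5,interpolation=cv2.INTER_CUBIC))
E
```

```text
[ 0.6439 -0.028   0.1989] 0.4016370600900124
  check square centroid -10.585970885755513 -10.626994045151019
155.0
magnet [631.2  66.1] 0.0 [86.4 49.2] [282, 55, 328, 139]
square [534.1  68.8] 0.2 [92.  68.2] [180, 49, 249, 139]
[0.64443558 0.04183898 0.38756505]
```

View pics/f2c.png

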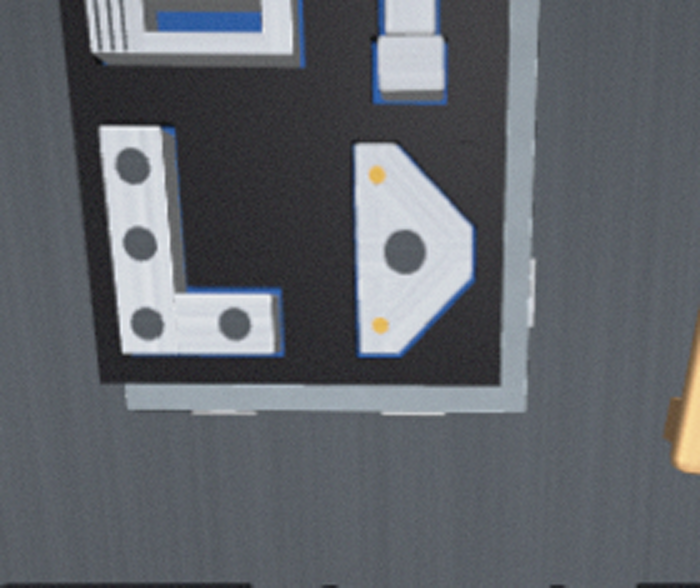

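Both bars touch the tray edge over their whole length, with no dark gap. The short bar shows its full width at both ends (24 px in the enlarged crop), so the tray is square. Handing in.

```bash
python3 -c "
from bench import ticket; print(ticket.close_job())"
```

```text
the job is handed in; nothing more can be done
None
```

I pushed the tray into the corner of the stop and put all five kit parts in it, then handed the job in at about 61 s. The parts out on the bench were the spanner, the magnetic square, the L and two strap clamps; no third strap was out, so the middle pocket is empty.

**Tray:** the last wrist picture shows it against both bars with no visible gap, and both bars show an even width along the tray. Its cavities measured about 0.2° off square after the push, before I placed any parts.

**Parts:**
- Each went in without touching the rim. The sizes of the spanner, the magnetic square and the L in the pictures fit parts lying fully down.
- Both straps sit inside their pockets. Their size readings put the tops slightly lower than expected, by about the measuring error. One strap reads 1.3° askew, which the pocket's play allows.

**Bystanders and look-alikes:** the elbow, brush, firebrick, yellow straps and pink spanner were not touched. They look unmoved in the last side picture, though only part of the firebrick is in it.

**What disagreed:** the real fingertips are about 25 mm above the TCP position the robot reports. My first few tray pushes passed over it without touching, until I found this by lowering the fingers onto the bench and corrected for it.

The strap farther to the right was about 7 mm off its previous reading when I came to pick it up, probably because it was cut off at the picture edge the first time. I used the closer reading. I saw no sign of a grip slip.

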